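# Ring-test a fired planter for cracks on the screw jack

### The arm

A 6-joint arm with a two-finger parallel gripper is mounted at the origin on the work surface. World frame = base frame: x ahead of the robot, y to its left, z up, the work surface at z = 0. Lengths are in m, angles in rad, forces in N, time in s.
With the tool pointing down it reaches from about 0.275 to 0.825 m from the base axis. Payload 4.9 kg.
Tool frame: the origin (TCP) lies on the centre line of the jaws, within the pads' length; the fingertips stand 19 mm ahead of it and the grasp point (between the pads) is the TCP; z points along the fingers, y is the line along which they close (so a half turn about z gives the same grasp; the last joint's range is limited). The gripper opens to 85 mm and grips with 20 to 120 N. Pads are 22 mm wide; open, the fingers measure 114 mm over their backs; the gripper's body (76 mm by 85 mm) begins 54 mm behind the grasp point. The pads swing forward as they close: fully open they stand 13 mm farther back than shut.
Start: joints at [-1.315, 0.326, -0.193, 1.052, 0, 1.437], TCP at [0.209, -0.509, 0.25] pointing down, gripper open.
Joint ranges: [-2.65, 2.65], [-0.97, 1.79], [-1.3, 1.35], [-1.93, 2.1], [-1.47, 1.37], [-3.14, 3.14]. Speed limits (rad/s): [2.57, 2.57, 3.14, 3.14, 3.14, 3.14].

### API

Orientations are given as a unit quaternion [x, y, z, w].
In Python, from workcell import monitor, read_camera, robot gives the robot as it stands. The module is installed in compiled form; this text tells all that it offers.
- The arm moves only by the tool step_arm, never from a script. Its argument "deltas" is a list of rows, each a list of 7 numbers: the turn, a rotation vector about the tool's x, y, z in degrees, then the shift along the tool's x, y, z in mm, then the gripper command: -1 is fully open, 1 is shut, values between are in proportion. In form: [[rx, ry, rz, tx, ty, tz, gripper], ...]. A call has 1 to 5 rows; each row shifts and turns the commanded pose from where the row before left it, along the tool's axes as they then stand; what a row does not reach is not made up. A row lasts 1/8 s, in which the tool goes at most 62.5 mm and 10.7 degrees, less where a joint would pass 70% of its speed; a pose out of reach is approached as far as the arm can. A call is refused whole if a number of a shift passes 62.5 or a number of a turn 10.7, either way. A call with a gripper value outside its range is refused whole. The fingers move at their own pace and stop on an object; "grip_force" is the grip in N (left out, the last holds). Time passes only in rows, so rows that do not move let the fingers close. It gives the time, the measured TCP pose, the force, the opening and the grip force at its end, in the units of the state.
- monitor.sense(): the state, without advancing time (a new reading comes with each control period).
- read_camera(name): name is "scene" or "top" or "wrist"; returns a dict with "pixels" (384x512x3 uint8, red, green, blue), "depth" (384x512 float32, m along the optical axis (not along the pixel's ray), 0 where there is no reading), "K" (3x3 intrinsics, pixels), "world_from_camera" (4x4, takes a point from camera to world coordinates). Camera axes: x right, y down, z forward; pixel columns grow to the right and rows downward; lengths in m; the calibration is good to about 2 mm. A picture is of the moment at which its call begins.
- robot.hand_in(): hands the job in; it is judged then, once.
The state is a dict: "time_s": time; "joint_pos": joint angles; "qvel": joint speeds; "effort": joint torques, N m; "position": TCP position; "orientation": TCP orientation; "ft_force": force on the tool from outside, world axes, zero at the start; "torque": the same for the moment, N m; "finger_gap": finger opening in m; "finger_force": force on a finger pad.
Only numpy, scipy, OpenCV 4.12 (cv2) and the standard library are available. Lean on these libraries where they do the work, as an engineer would, in place of code of your own. Each camera call takes 0.05 s, during which the arm holds its last target. There are 200 camera calls.

### The job

Stand the upside-down terracotta planter gently in the middle of the jack platform and let go, then swing the test boom over it until it meets its stop. Raise the jack by turning its knob until the planter just touches the yellow spring probe and lifts it about 4 mm, well short of its stop, then start the test by pressing the flat green key firmly (about 8 N). Leave the planter upright in that position, and do not disturb the bottle, bowl and jar.

Things in the scene. Friction and masses are not known exactly. Their poses are not given: they have to be found in the camera images.
- planter_center (a point): Loose terracotta plant pot standing upside down, 112 mm high, 0.45 kg or so; this point is on its axis half-way up (56 mm above its underside, 56 mm below its flat top). Wide rim 96 mm across at the bottom, tapering from 16 mm height to a straight collar 58 mm in diameter from 72 mm to 112 mm height: grip it by that collar, from above, at any yaw.
- planter: The same planter; origin at the centre of its underside, z up along its axis.
- platform_top (a point): Centre of the top face of the jack's square aluminium platform, 140 x 140 mm, with a thin blue ring 106 mm across printed on it (flat). Axes are the station's: z up, its local -y points to the knob (150 mm away), its local +x to the boom post (140 mm away). Scissor jack on a blue base; the platform only moves up and down, 75 to 114 mm above the table.
- knob (a joint): Angle of the jack's knob, rad, 0 to 6.5; grows as the knob is turned clockwise seen from above, and the platform rises 6 mm per rad. Stays where it is left (friction 0.15 N m). It does not start at 0.
- knob_grip (a point): The black round knob with red cap and white pointer mark: vertical axis, 48 mm in diameter and 40 mm high (56 to 96 mm above the table); this point is on its axis 22 mm above its underside, where to grip. It can be gripped at any yaw and re-gripped as often as needed; the space around is free for the fingers at all yaws.
- boom (a joint): Swing of the grey test boom, rad: 0 = against its stop with the probe right over the platform's centre; grows to 2.1 as it swings clockwise seen from above, away towards the station's +y side. Starts between 1.3 and 1.9. Turns stiffly (0.06 N m) and stays where it is left.
- boom_pivot (a point): Point on the vertical axis of the boom's post (steel, 24 mm diameter, fixed), at the boom's mid-height, 246 mm above the table. Axes are the station's. The boom is a bar 22 mm wide and 18 mm high that reaches 140 mm from here to the probe head (36 mm diameter). At joint 0 it points along the station's -x.
- boom_handle (a point): The red upright pin on top of the boom, 14 mm diameter, free for 45 mm above the bar (to 300 mm above the table), 95 mm from the pivot; this point is on its axis, 280 mm above the table. It swings round the pivot with the boom and turns with it.
- probe (a joint): How far the spring probe has been lifted in the boom's head, m: 0 = hanging free, 0.014 = at its stop. It pushes back with only 1 N or so.
- probe_tip (a point): Centre of the flat underside of the yellow probe tip (20 mm diameter) under the boom's head, 203 mm above the table when hanging free; it rides up when lifted. A green band on its stem above the head rises with it.
- key_top (a point): Centre of the top face of the flat green membrane key, 40 x 40 mm, on the white console (90 x 120 x 34 mm, fixed to the table); key top about 37 mm above the table. Pressed straight down it gives less than 2 mm (5 N per mm), then is solid. It registers from 5 N.
- key: The same key; origin at the centre of its underside, z up.
- bottle: Drinking bottle, steel below and black above, 68 mm diameter, 195 mm high, loose, bystander; origin at the centre of its underside.
- bowl: Green bowl, 120 mm across, 55 mm high, loose, bystander; origin at the centre of its underside.
- jar: White glaze jar with blue cap, 72 mm diameter, 100 mm high, loose, bystander; origin at the centre of its underside.
There are look-alikes about, which are no part of the job. Of the things shaped like the planter, the terracotta one is meant.

How it is judged:
By the outcome, as a careful person would: the job done as asked, in the order asked, and still so for the second after the job is handed in, with the robot touching nothing.
It also fails if it takes over 72 s, if anything falls off the work surface, if the arm or the gripper's body presses on something with over 40 N, if the wrist force passes 120 N, or if a joint passes its speed limit or range.

## Working session

There is one attempt and no reset: what is moved stays moved. The work goes in short steps, Python scripts to look and compute and a tool call to move; the robot and the scene stay as the last step left them, time stands still between calls to the robot, and variables do not carry over. Pictures are saved under pics/ and viewed, at most 10 in all, crops included, and the job is handed in when it is done.

Besides the shell and the picture viewer there is one more tool, called as name([rows], argument=value, ...), one row to a line, values as JSON. step_arm: Moves the arm, as the interface text tells. Its arguments: {"type":"object","properties":{"deltas":{"type":"array","items":{"type":"array","items":{"type":"number"}}},"grip_force":{"type":"number"}},"required":["deltas"]}

```bash
mkdir -p pics
cat > h.py <<'E'
import numpy as np, cv2
from workcell import monitor, read_camera, robot
def cloud(c):
    d=c["depth"]; K=c["K"]; v,u=np.indices(d.shape)
    P=np.stack([(u-K[0,2])/K[0,0]*d,(v-K[1,2])/K[1,1]*d,d],-1)
    T=c["world_from_camera"]; W=P@T[:3,:3].T+T[:3,3]; W[d<=0]=np.nan; return W
def ray(c,u,v,z):
    T=c["world_from_camera"]; r=T[:3,:3]@np.linalg.solve(c["K"],[u,v,1.]); o=T[:3,3]
    return o+r*(z-o[2])/r[2]
def save(c,n): cv2.imwrite("pics/"+n,cv2.cvtColor(c["pixels"],cv2.COLOR_RGB2BGR))
E
python3 - <<'E'
from h import *
for n in("scene","top"):
    c=read_camera(n); save(c,n+"0.png"); np.savez(n+"0.npz",**c); print(n,c["world_from_camera"].round(3).tolist(),c["K"].round(1).tolist())
a=cv2.imread("pics/scene0.png");b=cv2.imread("pics/top0.png")
s=monitor.sense();print(s)
E
```

```text
scene [[0.809, 0.469, -0.355, 0.977], [0.588, -0.657, 0.472, -0.517], [-0.012, -0.59, -0.807, 1.21], [0.0, 0.0, 0.0, 1.0]] [[365.5, 0.0, 255.1], [0.0, 365.5, 201.4], [0.0, 0.0, 1.0]]
top [[-0.011, -0.988, 0.152, 0.257], [-1.0, 0.009, -0.011, 0.102], [0.01, -0.152, -0.988, 1.838], [0.0, 0.0, 0.0, 1.0]] [[473.0, 0.0, 258.9], [0.0, 473.0, 198.3], [0.0, 0.0, 1.0]]
{'time_s': 0.1, 'joint_pos': array([-1.31519697e+00,  3.26856931e-01, -1.93460695e-01,  1.05202282e+00,
       -1.44807795e-05,  1.43660682e+00]), 'qvel': array([ 0.00073659, -0.00126121,  0.00280171,  0.00135342, -0.00048795,
       -0.00053198]), 'effort': array([ 1.83525219e-03, -4.44239008e+01,  2.63038194e+01,  7.83338619e-03,
       -9.39604251e-05, -5.97427899e-06]), 'position': array([ 0.20888378, -0.50826265,  0.24959592]), 'orientation': array([ 9.81067827e-01,  1.93662911e-01, -5.40661235e-05, -7.70198770e-04]), 'ft_force': array([-0.21463214, -0.52863088,  0.22073565]), 'torque': array([-0.08285624,  0.02119486,  0.0306643 ]), 'finger_force': 0.0, 'finger_gap': 0.08511726763404728}
```

View pics/scene0.png

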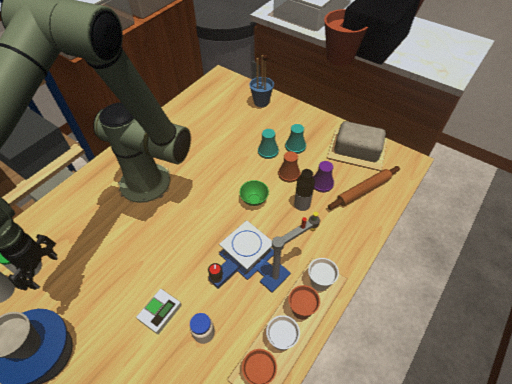

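View pics/top0.png

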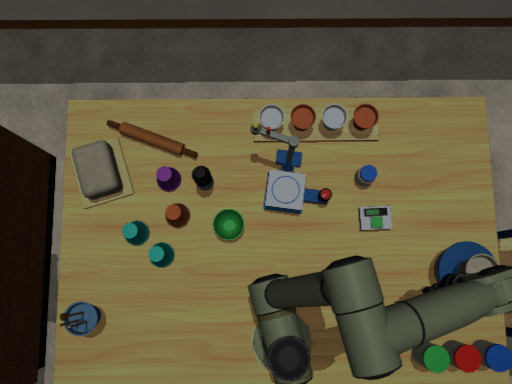

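The scene view shows the inverted pots: terracotta (290,166), teal (268,143) and (295,138), purple (323,176), plus an upright terracotta pot on the far counter (345,35) and terracotta dishes on the rack. In the top view the terracotta pot is at (177,214), the teal ones at (135,232) and (161,254), and purple at (168,179). I choose the terracotta one at top (177,214). The platform is at (286,190), knob (325,195), boom (275,135), and key (376,222).

Run:
```python
from h import *
s=dict(np.load("scene0.npz"));t=dict(np.load("top0.npz"))
a=cv2.cvtColor(t["pixels"],cv2.COLOR_RGB2BGR)
b=cv2.cvtColor(s["pixels"],cv2.COLOR_RGB2BGR)
A=cv2.resize(a[100:260,110:400],None,fx=2.6,fy=2.6,interpolation=2)[:, :780]
B=cv2.resize(b[120:330,200:350],None,fx=2.6,fy=2.6,interpolation=2)
cv2.imwrite("pics/topcrop.png",A); cv2.imwrite("pics/scenecrop.png",B)
def blobs(c,lo,hi,name,zmin=0.02,roi=None):
    h=cv2.cvtColor(c["pixels"],cv2.COLOR_RGB2HSV); m=cv2.inRange(h,np.array(lo),np.array(hi)); W=cloud(c)
    m[~((W[...,2]>zmin)&(W[...,2]<.4)&(W[...,0]>.1)&(W[...,0]<.95)&(abs(W[...,1])<.9))]=0
    n,l,st,ce=cv2.connectedComponentsWithStats(m)
    for i in range(1,n):
        if st[i,4]>=12:
            p=W[l==i]; zt=np.nanpercentile(p[:,2],95); q=p[p[:,2]>zt-.008]
            print(name,ce[i].round(1),st[i,4],"zt %.3f"%zt,"topmid",((np.nanpercentile(q,2,0)+np.nanpercentile(q,98,0))/2).round(3),"ext",(np.nanpercentile(q,98,0)-np.nanpercentile(q,2,0)).round(3))
for n,c in(("S",s),("T",t)):
    blobs(c,(3,110,50),(14,230,220),n+"terra")
    blobs(c,(0,180,100),(3,255,255),n+"red",.05)
    blobs(c,(50,150,60),(75,255,255),n+"green")
    blobs(c,(105,130,60),(125,255,255),n+"blue",.003)
    blobs(c,(20,150,100),(32,255,255),n+"yellow",.15)
    blobs(c,(0,0,130),(179,50,255),n+"white",.025)
    blobs(c,(0,0,0),(179,90,45),n+"dark",.15)
```

```text
Sterra [265.   56.2] 13 zt 0.269 topmid [0.122 0.718 0.266] ext [0.015 0.018 0.008]
Sterra [289.8 165.5] 395 zt 0.114 topmid [0.48  0.393 0.112] ext [0.053 0.055 0.011]
Sterra [364. 187.] 735 zt 0.051 topmid [0.782 0.495 0.048] ext [0.102 0.232 0.01 ]
Sterra [303.4 222.7] 36 zt 0.301 topmid [0.735 0.049 0.297] ext [0.011 0.011 0.008]
Sterra [214.5 269.3] 51 zt 0.100 topmid [ 0.541 -0.17   0.097] ext [0.039 0.034 0.008]
Sterra [303.7 301. ] 814 zt 0.108 topmid [ 0.84  -0.09   0.106] ext [0.093 0.094 0.009]
Sterra [259.2 366.7] 987 zt 0.108 topmid [ 0.84  -0.33   0.106] ext [0.094 0.093 0.01 ]
Sred [214.6 269. ] 70 zt 0.100 topmid [ 0.541 -0.169  0.097] ext [0.033 0.032 0.008]
Sblue [268.2 273.4] 439 zt 0.017 topmid [ 0.669 -0.039  0.013] ext [0.121 0.118 0.009]
Sblue [227.8 267.5] 132 zt 0.033 topmid [ 0.551 -0.126  0.03 ] ext [0.043 0.068 0.008]
Sblue [ 36.4 350.5] 2429 zt 0.105 topmid [ 0.268 -0.676  0.102] ext [0.172 0.19  0.008]
Sblue [199.8 322.9] 313 zt 0.103 topmid [ 0.621 -0.334  0.099] ext [0.054 0.054 0.008]
Syellow [315.7 213.8] 22 zt 0.292 topmid [0.75  0.091 0.289] ext [0
[... 3015 characters left out ...]
[0.084 0.111 0.012]
Tdark [255.2 129.5] 12 zt 0.265 topmid [0.74  0.094 0.262] ext [0.012 0.013 0.007]
Tdark [291.5 148.3] 33 zt 0.258 topmid [ 0.683 -0.034  0.257] ext [0.006 0.016 0.009]
Tdark [200.4 173.4] 187 zt 0.201 topmid [0.606 0.295 0.199] ext [0.037 0.039 0.01 ]
Tdark [492.8 261.5] 16 zt 0.212 topmid [ 0.282 -0.717  0.209] ext [0.027 0.027 0.009]
Tdark [463.5 267.3] 51 zt 0.309 topmid [ 0.244 -0.562  0.327] ext [0.    0.005 0.037]
Tdark [269.1 286.6] 230 zt 0.395 topmid [0.189 0.053 0.393] ext [0.075 0.033 0.012]
Tdark [432.6 287.4] 84 zt 0.382 topmid [ 0.21  -0.469  0.39 ] ext [0.005 0.003 0.013]
Tdark [293.9 313.3] 12 zt 0.345 topmid [ 0.132 -0.012  0.346] ext [0.    0.003 0.004]
```

View pics/topcrop.png

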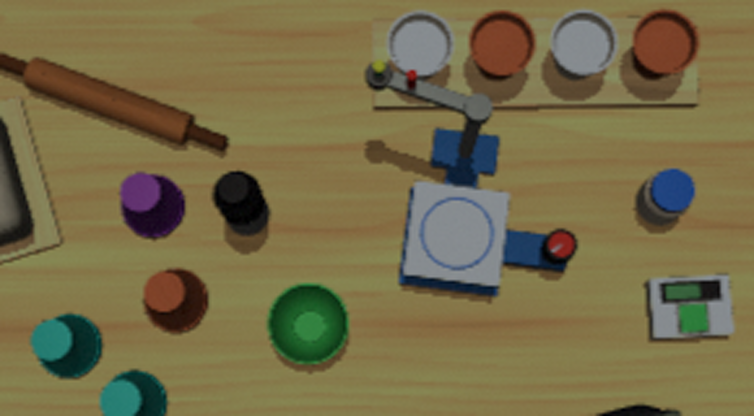

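The crop confirms the inverted terracotta pot (collar top at crop (165,290)), standing clear of its neighbours. It also shows the boom at about 1.8 rad. Next I plan the moves.

```bash
cat > p.py <<'E'
import sys; from h import *
from scipy.spatial.transform import Rotation as R
# usage: p.py x y z(m) yaw(deg or 'k') n
s=monitor.sense(); p=s["position"]; M=R.from_quat(s["orientation"]).as_matrix()
y0=np.degrees(np.arctan2(M[1,0],M[0,0])); print("t",round(s["time_s"],2),"pos",p.round(4),"yaw",y0.round(1),"tilt",M[:,2].round(3),"q",s["joint_pos"].round(2),"F",s["ft_force"].round(1))
if len(sys.argv)>1:
    t=np.array(sys.argv[1:4],float); yt=y0 if sys.argv[4]=='k' else float(sys.argv[4]); n=int(sys.argv[5])
    d=(t-p)/n*1000
    for k in range(n):
        a=np.radians(y0+(yt-y0)*k/n); c,q=np.cos(a),np.sin(a)
        print([0,0,round(-(yt-y0)/n,1),round(c*d[0]+q*d[1],1),round(q*d[0]-c*d[1],1),round(-d[2],1)])
E
python3 p.py 0.477 0.396 0.2 103 18
```

```text
t 0.1 pos [ 0.2089 -0.5083  0.2496] yaw 22.3 tilt [-0.     0.001 -1.   ] q [-1.32  0.33 -0.19  1.05 -0.    1.44] F [-0.2 -0.5  0.2]
[0, 0, np.float64(-4.5), np.float64(32.9), np.float64(-40.8), np.float64(2.8)]
[0, 0, np.float64(-4.5), np.float64(36.0), np.float64(-38.1), np.float64(2.8)]
[0, 0, np.float64(-4.5), np.float64(38.8), np.float64(-35.2), np.float64(2.8)]
[0, 0, np.float64(-4.5), np.float64(41.5), np.float64(-32.0), np.float64(2.8)]
[0, 0, np.float64(-4.5), np.float64(43.8), np.float64(-28.7), np.float64(2.8)]
[0, 0, np.float64(-4.5), np.float64(45.9), np.float64(-25.2), np.float64(2.8)]
[0, 0, np.float64(-4.5), np.float64(47.8), np.float64(-21.5), np.float64(2.8)]
[0, 0, np.float64(-4.5), np.float64(49.3), np.float64(-17.7), np.float64(2.8)]
[0, 0, np.float64(-4.5), np.float64(50.5), np.float64(-13.8), np.float64(2.8)]
[0, 0, np.float64(-4.5), np.float64(51.5), np.float64(-9.8), np.float64(2.8)]
[0, 0, np.float64(-4.5), np.float64(52.1), np.float64(-5.8), np.float64(2.8)]
[0, 0, np.float64(-4.5), np.float64(52.4), np.float64(-1.7), np.float64(2.8)]
[0, 0, np.float64(-4.5), np.float64(52.3), np.float64(2.4), np.float64(2.8)]
[0, 0, np.float64(-4.5), np.float64(52.0), np.float64(6.5), np.float64(2.8)]
[0, 0, np.float64(-4.5), np.float64(51.3), np.float64(10.5), np.float64(2.8)]
[0, 0, np.float64(-4.5), np.float64(50.4), np.float64(14.5), np.float64(2.8)]
[0, 0, np.float64(-4.5), np.float64(49.1), np.float64(18.4), np.float64(2.8)]
[0, 0, np.float64(-4.5), np.float64(47.5), np.float64(22.2), np.float64(2.8)]
```

step_arm([
  [0,0,-4.5,33,-41,2,-1],
  [0,0,-4.5,36,-38,2,-1],
  [0,0,-4.5,39,-35,2,-1],
  [0,0,-4.5,41,-32,2,-1],
  [0,0,-4.5,44,-29,2,-1],
])

```text
time_s: 0.72
position: [0.2834, -0.2557, 0.24]
orientation: [0.924, 0.382, 0.0, -0.0]
ft_force: [0.4, -0.6, 0.4]
finger_gap: 0.0855
finger_force: 0.0
```

step_arm([
  [0,0,-4.5,46,-25,2,-1],
  [0,0,-4.5,48,-21,2,-1],
  [0,0,-4.5,49,-18,2,-1],
  [0,0,-4.5,50,-14,2,-1],
  [0,0,-4.5,51,-10,2,-1],
])

```text
time_s: 1.35
position: [0.3569, -0.0055, 0.2303]
orientation: [0.832, 0.555, 0.0, 0.0]
ft_force: [0.5, -0.1, 0.9]
finger_gap: 0.0854
finger_force: 0.0
```

step_arm([
  [0,0,-4.5,52,-6,2,-1],
  [0,0,-4.5,52,-2,2,-1],
  [0,0,-4.5,52,2,2,-1],
  [0,0,-4.5,52,6,2,-1],
  [0,0,-4.5,51,10,2,-1],
])

```text
time_s: 1.98
position: [0.4281, 0.2454, 0.2199]
orientation: [0.707, 0.707, -0.0, 0.0]
ft_force: [0.1, -0.9, 0.9]
finger_gap: 0.0855
finger_force: 0.0
```

```bash
sed -i 's/round(-(yt-y0)\/n,1),round(\(.*\),1),round(\(.*\),1),round(-d\[2\],1)\]/*map(float,np.round([-(yt-y0)\/n,\1,\2,-d[2]],1))]/' p.py; python3 p.py 0.477 0.396 0.2 103 5
```

```text
t 1.98 pos [0.4281 0.2454 0.2199] yaw 90.0 tilt [-0. -0. -1.] q [ 0.37  0.25 -0.38  0.94 -0.    1.94] F [ 0.1 -0.9  0.9]
[0, 0, -2.6, 30.1, 9.8, 4.0]
[0, 0, -2.6, 29.6, 11.1, 4.0]
[0, 0, -2.6, 29.1, 12.5, 4.0]
[0, 0, -2.6, 28.5, 13.8, 4.0]
[0, 0, -2.6, 27.9, 15.1, 4.0]
```

step_arm([
  [0,0,0,50,16,5,-1],
  [0,0,0,50,16,5,-1],
  [0,0,0,50,17,5,-1],
  [0,0,0,0,0,5,-1],
])

```text
time_s: 2.48
position: [0.4779, 0.3963, 0.1988]
orientation: [0.707, 0.707, 0.0, -0.0]
ft_force: [0.2, -1.3, 0.6]
finger_gap: 0.0853
finger_force: 0.0
```

```bash
cat > pot.py <<'E'
from h import *
c=read_camera("wrist"); h=cv2.cvtColor(c["pixels"],cv2.COLOR_RGB2HSV); m=cv2.inRange(h,np.array((3,110,40)),np.array((14,235,255)))
W=cloud(c); m[~((W[...,2]>.107)&(W[...,2]<.125))]=0
n,l,st,ce=cv2.connectedComponentsWithStats(m); i=1+st[1:,4].argmax(); ct=cv2.findContours((l==i).astype(np.uint8),0,1)[0][0]
(u,v),r=cv2.minEnclosingCircle(ct); print(u,v,r,st[i], ray(c,u,v,.112), np.nanmedian(W[l==i],0)); save(c,"wrist1.png")
E
python3 pot.py; python3 p.py
```

```text
253.29196166992188 197.8011474609375 38.316566467285156 [ 216  162   76   74 4417] [0.47580452 0.39869999 0.112     ] [0.47560624 0.39818841 0.11235718]
t 2.52 pos [0.4768 0.3942 0.198 ] yaw 89.9 tilt [-0.002 -0.002 -1.   ] q [ 0.57  0.49 -0.08  1.01 -0.    2.14] F [ 0.2 -0.7 -1.1]
```

View pics/wrist1.png

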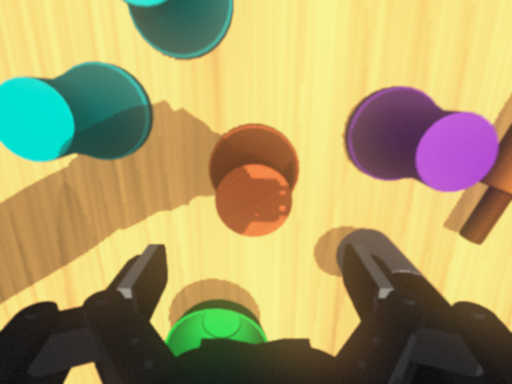

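The wrist view shows the terracotta collar at (253,198), with the bottle and the purple pot clear of the fingers.

step_arm([
  [0,0,0,3,-1,25,-1],
  [0,0,0,0,0,30,-1],
  [0,0,0,0,0,30,-1],
  [0,0,0,0,0,15,-1],
  [0,0,0,0,0,2,-1],
])

```text
time_s: 3.15
position: [0.4759, 0.3954, 0.0977]
orientation: [0.708, 0.706, -0.001, -0.0]
ft_force: [0.4, -0.1, -0.3]
finger_gap: 0.085
finger_force: 0.0
```

step_arm([
  [0,0,0,0,0,0,1],
  [0,0,0,0,0,0,1],
  [0,0,0,0,0,0,1],
  [0,0,0,0,0,0,1],
  [0,0,0,0,0,0,1],
], grip_force=35)

```text
time_s: 3.78
position: [0.4772, 0.3969, 0.0999]
orientation: [0.708, 0.706, 0.001, 0.0]
ft_force: [-1.6, -0.6, 6.1]
finger_gap: 0.0571
finger_force: 37.7
```

step_arm([
  [0,0,0,0,0,-12,1],
  [0,0,0,0,0,-35,1],
  [0,0,0,0,0,-45,1],
  [0,0,0,-10,-5,-45,1],
  [0,0,0,-35,-5,-20,1],
])

```text
time_s: 4.4
position: [0.4673, 0.3528, 0.2585]
orientation: [0.707, 0.707, 0.002, 0.0]
ft_force: [0.4, -0.9, -4.4]
finger_gap: 0.0568
finger_force: 39.0
```

step_arm([
  [0,0,0,-50,0,0,1],
  [0,0,0,-50,0,0,1],
  [0,0,0,-50,15,0,1],
  [0,0,0,-50,20,0,1],
  [0,0,0,-50,20,0,1],
])

```text
time_s: 5.03
position: [0.5209, 0.0998, 0.2558]
orientation: [0.708, 0.706, 0.0, 0.0]
ft_force: [0.8, 0.2, -4.3]
finger_gap: 0.0571
finger_force: 39.0
```

step_arm([
  [0,0,0,-40,15,0,1],
  [0,0,0,-30,12,0,1],
  [0,0,0,-10,5,0,1],
  [0,0,0,0,0,0,1],
])

```text
time_s: 5.52
position: [0.5524, 0.0212, 0.2553]
orientation: [0.708, 0.706, 0.0, -0.0]
ft_force: [-0.2, 1.3, -3.9]
finger_gap: 0.0572
finger_force: 39.1
```

```bash
cat > plat.py <<'E'
from h import *
for n in("wrist","top","scene"):
    c=read_camera(n); save(c,n+"2.png"); W=cloud(c); h=cv2.cvtColor(c["pixels"],cv2.COLOR_RGB2HSV)
    f=(abs(W[...,0]-.56)<.11)&(abs(W[...,1]+.02)<.11)&(abs(W[...,2]-.087)<.025)
    m=((h[...,1]<60)&(h[...,2]>90)&f).astype(np.uint8); b=((h[...,0]>100)&(h[...,0]<130)&(h[...,1]>60)&f&(W[...,2]>.078)).astype(np.uint8)
    p=W[m>0]; 
    if len(p)>50: print(n,len(p),"med",np.nanmedian(p,0).round(4)); ct=np.vstack(cv2.findContours(m,0,1)[0]); (u,v),wh,a=cv2.minAreaRect(ct); print(" rect",u,v,wh,a,ray(c,u,v,np.nanmedian(p[:,2])).round(4))
    q=W[b>0]
    if len(q)>20: print(" ring",len(q),((np.nanpercentile(q,2,0)+np.nanpercentile(q,98,0))/2).round(4),(np.nanpercentile(q,98,0)-np.nanpercentile(q,2,0)).round(4))
E
python3 plat.py; python3 p.py
```

```text
wrist 2127 med [0.6203 0.0207 0.0799]
 rect 269.2795715332031 192.59922790527344 (138.1309356689453, 102.06914520263672) 5.5054779052734375 [ 0.5663 -0.0013  0.0799]
top 82 med [ 0.5769 -0.0827  0.0792]
 rect 302.02044677734375 187.825927734375 (3.3883960247039795, 28.15873908996582) 6.709837436676025 [ 0.5663 -0.0818  0.0792]
scene 1144 med [ 0.5738 -0.0327  0.0792]
 rect 246.50003051757812 243.50003051757812 (38.18376159667969, 39.59797668457031) 45.0 [ 0.5642 -0.0224  0.0792]
 ring 54 [ 0.5628 -0.0227  0.0809] [0.1012 0.0997 0.0057]
t 5.67 pos [0.5519 0.0224 0.2553] yaw 89.9 tilt [-0.001  0.001 -1.   ] q [-0.09  0.33 -0.18  1.07  0.    1.48] F [ 0.4  0.2 -2.6]
```

View pics/wrist2.png

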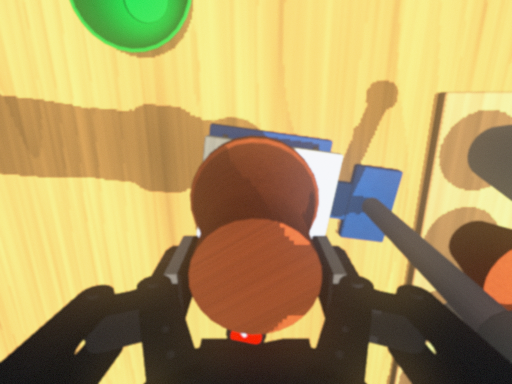

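The wrist view shows the pot held squarely between the jaws, with the platform (270,190) below and the boom post clear at the right.

step_arm([
  [0,0,0,-20,4,0,1],
  [0,0,0,-22,5,15,1],
  [0,0,0,0,0,25,1],
  [0,0,0,0,0,18,1],
  [0,0,0,0,0,8,1],
])

```text
time_s: 6.3
position: [0.5607, -0.0209, 0.1882]
orientation: [0.708, 0.706, -0.001, -0.001]
ft_force: [-0.5, 0.0, -3.3]
finger_gap: 0.0568
finger_force: 39.0
```

```bash
python3 p.py
python3 - <<'E'
from h import *
c=read_camera("scene"); W=cloud(c); h=cv2.cvtColor(c["pixels"],cv2.COLOR_RGB2HSV)
m=(h[...,0]>=3)&(h[...,0]<15)&(h[...,1]>110)&(abs(W[...,0]-.56)<.08)&(abs(W[...,1]+.02)<.08)&(W[...,2]>.07)
p=W[m];print(len(p),np.nanpercentile(p,[1,50,99],axis=0).round(3))
save(c,"scene3.png"); a=cv2.imread("pics/scene3.png")[180:310,180:340]; cv2.imwrite("pics/s3.png",cv2.resize(a,None,fx=4,fy=4,interpolation=2))
E
```

```text
t 6.3 pos [ 0.5607 -0.0209  0.1882] yaw 89.8 tilt [-0.002  0.    -1.   ] q [-0.17  0.4  -0.26  0.92 -0.    1.4 ] F [-0.5  0.  -3.3]
606 [[ 0.523 -0.068  0.096]
 [ 0.574 -0.043  0.143]
 [ 0.605 -0.001  0.362]]
```

View pics/s3.png

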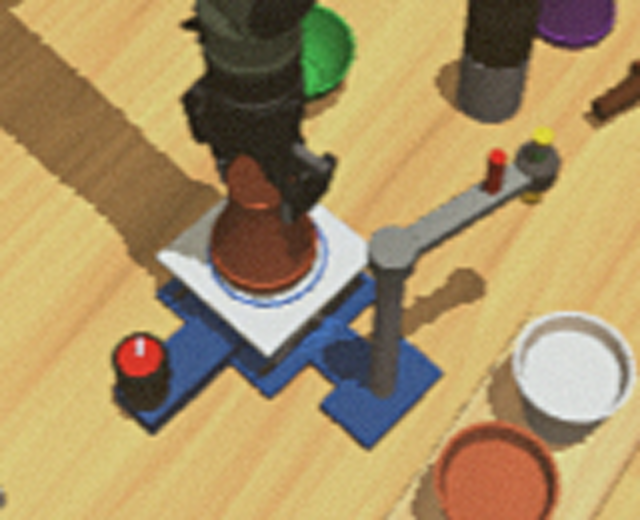

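The crop shows the pot hovering just above the ring's middle, roughly concentric, and the knob at (140,360) with its pointer away from the camera. I lower it slowly.

step_arm([
  [0,0,0,0,0,3,1],
  [0,0,0,0,0,2,1],
  [0,0,0,0,0,1,1],
  [0,0,0,0,0,1,1],
  [0,0,0,0,0,0,1],
])

```text
time_s: 6.98
position: [0.5614, -0.0208, 0.1824]
orientation: [0.708, 0.706, 0.0, 0.0]
ft_force: [-0.6, -0.6, -2.1]
finger_gap: 0.0573
finger_force: 39.1
```

step_arm([
  [0,0,0,0,0,1,1],
  [0,0,0,0,0,0.5,1],
  [0,0,0,0,0,0,1],
])

```text
time_s: 7.35
position: [0.5613, -0.0207, 0.1807]
orientation: [0.708, 0.706, -0.0, -0.0]
ft_force: [0.3, 0.4, -3.8]
finger_gap: 0.057
finger_force: 39.1
```

step_arm([
  [0,0,0,0,0,1,1],
  [0,0,0,0,0,0.5,1],
  [0,0,0,0,0,0,1],
])

```text
time_s: 7.72
position: [0.5614, -0.0208, 0.1796]
orientation: [0.708, 0.706, 0.0, 0.0]
ft_force: [-0.6, -0.1, -0.6]
finger_gap: 0.0572
finger_force: 39.3
```

step_arm([
  [0,0,0,0,0,0.5,1],
  [0,0,0,0,0,0.5,1],
  [0,0,0,0,0,0,1],
])

```text
time_s: 8.1
position: [0.5614, -0.0209, 0.1795]
orientation: [0.708, 0.706, 0.0, 0.0]
ft_force: [-5.3, -0.3, 8.4]
finger_gap: 0.0568
finger_force: 40.1
```

step_arm([
  [0,0,0,0,0,-0.6,1],
  [0,0,0,0,0,0,0.5],
  [0,0,0,0,0,0,-0.2],
  [0,0,0,0,0,0,-1],
  [0,0,0,0,0,0,-1],
])

```text
time_s: 8.72
position: [0.5617, -0.0207, 0.1787]
orientation: [0.708, 0.706, 0.0, 0.0]
ft_force: [0.3, -0.7, 0.6]
finger_gap: 0.0852
finger_force: 0.0
```

step_arm([
  [0,0,0,0,0,0,-1],
  [0,0,0,0,0,-10,-1],
  [0,0,0,0,0,-30,-1],
  [0,0,0,0,0,-45,-1],
  [0,0,0,0,0,-45,-1],
])

```text
time_s: 9.35
position: [0.5613, -0.0207, 0.3108]
orientation: [0.708, 0.706, 0.0, 0.0]
ft_force: [0.3, 0.0, 0.1]
finger_gap: 0.0852
finger_force: 0.0
```

```bash
cat > st.py <<'E'
from h import *
c=read_camera("wrist"); W=cloud(c); h=cv2.cvtColor(c["pixels"],cv2.COLOR_RGB2HSV)
f=(abs(W[...,0]-.56)<.13)&(abs(W[...,1]+.02)<.13)
t=(h[...,0]>=2)&(h[...,0]<15)&(h[...,1]>110)&f&(W[...,2]>.16)
l=cv2.connectedComponentsWithStats(t.astype(np.uint8)); i=1+l[2][1:,4].argmax()
ct=cv2.findContours((l[1]==i).astype(np.uint8),0,1)[0][0]; (u,v),r=cv2.minEnclosingCircle(ct)
z=np.nanmedian(W[(l[1]==i)&(W[...,2]>.185)][:,2]); p=ray(c,u,v,z); print("pot top",p.round(4),"r px",r,l[2][i])
m=(h[...,1]<60)&(h[...,2]>90)&f&(abs(W[...,2]-.0795)<.02); q=W[m]; print("plat",len(q),np.nanmedian(q[:,2]))
ctp=np.vstack(cv2.findContours(m.astype(np.uint8),0,1)[0]); rc=cv2.minAreaRect(ctp); print(rc, ray(c,*rc[0],.0795))
save(c,"wrist4.png")
E
python3 st.py; python3 p.py
```

```text
pot top [ 0.5599 -0.0178  0.192 ] r px 35.899654388427734 [ 221  149   67   72 3700]
plat 6658 0.08005248385834343
((279.78265380859375, 159.96255493164062), (170.9768829345703, 115.82719421386719), 7.386042594909668) [ 0.59023729 -0.02057589  0.0795    ]
t 9.4 pos [ 0.5637 -0.0211  0.3174] yaw 89.8 tilt [ 0.01  -0.002 -1.   ] q [-0.17  0.31 -0.04  1.21  0.    1.41] F [1.8 0.4 3.8]
```

View pics/wrist4.png

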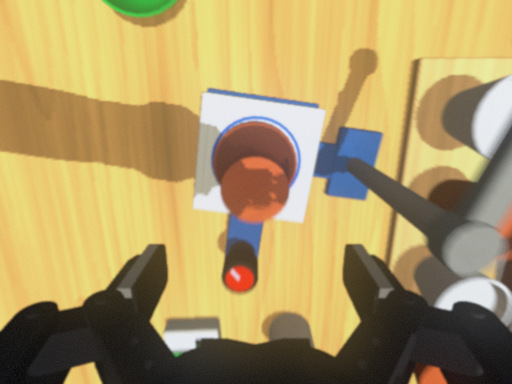

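The wrist view shows the pot standing on the ring (rim centre about (255,157) against platform centre about (257,157)), within about 3 mm. Now the boom handle.

```bash
python3 p.py 0.7325 0.0525 0.355 71 5
```

```text
t 9.4 pos [ 0.5637 -0.0211  0.3174] yaw 89.8 tilt [ 0.01  -0.002 -1.   ] q [-0.17  0.31 -0.04  1.21  0.    1.41] F [1.8 0.4 3.8]
[0, 0, 3.8, 14.8, 33.7, -7.5]
[0, 0, 3.8, 17.0, 32.7, -7.5]
[0, 0, 3.8, 19.1, 31.5, -7.5]
[0, 0, 3.8, 21.1, 30.2, -7.5]
[0, 0, 3.8, 23.1, 28.7, -7.5]
```

step_arm([
  [0,0,3.8,15,34,-15,0.18],
  [0,0,3.8,17,33,-15,0.18],
  [0,0,3.8,19,32,-5,0.18],
  [0,0,3.8,21,30,0,0.18],
  [0,0,3.6,23,29,0,0.18],
])

```text
time_s: 10.02
position: [0.7325, 0.0529, 0.3446]
orientation: [0.815, 0.58, 0.0, 0.0]
ft_force: [0.9, -0.1, 0.4]
finger_gap: 0.0353
finger_force: 0.0
```

step_arm([
  [0,0,0,0,0,0,0.18],
])

```text
time_s: 10.15
position: [0.7328, 0.0534, 0.3415]
orientation: [0.814, 0.582, -0.001, -0.001]
ft_force: [0.1, -0.7, 0.2]
finger_gap: 0.0349
finger_force: 0.0
```

```bash
python3 p.py 0.7325 0.0525 0.285 71 3
python3 - <<'E'
from h import *
for n in("wrist","scene"):
    c=read_camera(n); W=cloud(c); h=cv2.cvtColor(c["pixels"],cv2.COLOR_RGB2HSV)
    m=((h[...,0]<4)|(h[...,0]>175))&(h[...,1]>150)&(W[...,2]>.26)&(W[...,2]<.32)&(W[...,1]>0)
    p=W[m]; print(n,len(p)); 
    if len(p)>5: print(np.nanpercentile(p,[3,50,97],axis=0).round(4))
    save(c,n+"5.png")
a=cv2.imread("pics/scene5.png")[150:300,200:380]; b=cv2.imread("pics/wrist5.png")
cv2.imwrite("pics/c5.png",np.hstack([cv2.resize(a,(400,333)),cv2.resize(b,(400,333))]))
E
```

```text
t 10.15 pos [0.7328 0.0534 0.3415] yaw 71.1 tilt [-0.002  0.    -1.   ] q [-0.03  0.7   0.64  1.52  0.    1.87] F [ 0.1 -0.7  0.2]
[0, 0, 0.0, -0.3, -0.0, 18.8]
[0, 0, 0.0, -0.3, -0.0, 18.8]
[0, 0, 0.0, -0.3, -0.0, 18.8]
wrist 97
[[0.7264 0.0442 0.2989]
 [0.7298 0.0504 0.3003]
 [0.7344 0.0538 0.3013]]
scene 6
[[0.4511 0.0424 0.2681]
 [0.7329 0.0467 0.3001]
 [0.7365 0.9629 0.3014]]
```

View pics/c5.png

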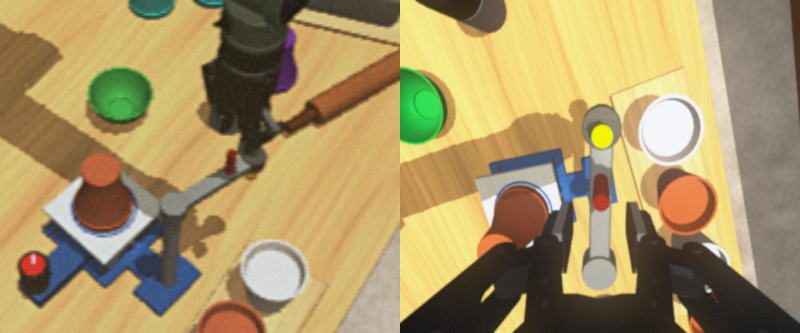

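Both views show the pot standing upright and the red pin between the open jaws in line with the boom. I lower and swing.

step_arm([
  [0,0,0,-3,0,20,0.18],
  [0,0,0,0,0,20,0.18],
  [0,0,0,0,0,14,0.18],
  [0,0,0,0,0,2,0.18],
  [0,0,0,0,0,0,0.18],
])

```text
time_s: 10.88
position: [0.7305, 0.0494, 0.2889]
orientation: [0.814, 0.581, 0.0, 0.0]
ft_force: [-0.4, 0.8, 0.8]
finger_gap: 0.0353
finger_force: 0.0
```

step_arm([
  [0,0,-5,-0.4,-8,0,0.18],
  [0,0,-5,-0.4,-8,0,0.18],
  [0,0,-8,-1,-13,0,0.18],
  [0,0,-8,-1,-13,0,0.18],
  [0,0,-8,-1,-13,0,0.18],
])

```text
time_s: 11.5
position: [0.6765, 0.0511, 0.2891]
orientation: [0.607, 0.795, 0.001, 0.001]
ft_force: [1.6, -0.3, -0.7]
finger_gap: 0.0352
finger_force: 0.5
```

```bash
python3 p.py
python3 - <<'E'
import numpy as np
from h import *
p=monitor.sense()["position"]; d=p[:2]-[.7016,-.0375]; print(np.hypot(*d),np.degrees(np.arctan2(d[1],d[0])))
E
```

```text
t 11.5 pos [0.6765 0.0511 0.2891] yaw 105.3 tilt [ 0.003  0.    -1.   ] q [-0.03  0.56  0.27  1.28  0.    1.27] F [ 1.6 -0.3 -0.7]
0.09207018482923607 105.8075431507523
```

step_arm([
  [0,0,-8,-0.5,-13,0,0.18],
  [0,0,-8,-0.5,-13,0,0.18],
  [0,0,-8,-0.5,-13,0,0.18],
  [0,0,-8,-1,-13,0,0.18],
  [0,0,-8,-1,-13,0,0.18],
])

```text
time_s: 12.12
position: [0.6238, 0.0155, 0.2893]
orientation: [0.298, 0.955, 0.001, 0.001]
ft_force: [1.4, 1.2, 0.4]
finger_gap: 0.0353
finger_force: 0.6
```

step_arm([
  [0,0,-8,-1,-13,0,0.18],
  [0,0,-8,-1,-13,0,0.18],
  [0,0,-5,-0.5,-8,0,0.18],
  [0,0,-2,0,-3,0,0.18],
])

```text
time_s: 12.62
position: [0.6094, -0.019, 0.2893]
orientation: [0.104, 0.995, 0.0, 0.001]
ft_force: [0.3, 0.1, -0.3]
finger_gap: 0.0351
finger_force: 0.4
```

```bash
python3 p.py
python3 - <<'E'
import numpy as np
from h import *
p=monitor.sense()["position"]; d=p[:2]-[.7016,-.0375]; print(np.hypot(*d),np.degrees(np.arctan2(d[1],d[0])))
E
```

```text
t 12.62 pos [ 0.6094 -0.019   0.2893] yaw 168.1 tilt [ 0.002  0.    -1.   ] q [-0.15  0.42  0.04  1.19  0.    0.06] F [ 0.3  0.1 -0.3]
0.09401307492794941 168.63278648616335
```

Boom about 162°; I push on in small steps until the stop resists.

step_arm([
  [0,0,-3,0,-5,0,0.18],
  [0,0,-2,0,-4,0,0.18],
  [0,0,-2,0,-3,0,0.18],
  [0,0,0,0,-1,0,0.18],
])

```text
time_s: 13.12
position: [0.6074, -0.0315, 0.289]
orientation: [0.044, 0.999, 0.0, 0.001]
ft_force: [0.0, 0.3, 0.6]
finger_gap: 0.035
finger_force: 0.4
```

step_arm([
  [0,0,0,0,-1,0,0.18],
  [0,0,0,0,-1,0,0.18],
  [0,0,0,0,-1,0,0.18],
])

```text
time_s: 13.5
position: [0.6066, -0.0344, 0.288]
orientation: [0.043, 0.999, 0.0, 0.0]
ft_force: [-0.1, 0.5, 0.4]
finger_gap: 0.0348
finger_force: 0.4
```

step_arm([
  [0,0,0,0,-1,0,0.18],
  [0,0,0,0,-1,0,0.18],
  [0,0,0,0,-1,0,0.18],
])

```text
time_s: 13.88
position: [0.6062, -0.0368, 0.2878]
orientation: [0.043, 0.999, 0.001, -0.0]
ft_force: [-0.5, 3.6, 1.0]
finger_gap: 0.0349
finger_force: 2.2
```

step_arm([
  [0,0,0,0,-1,0,0.18],
  [0,0,0,0,-1,0,0.18],
  [0,0,0,0,0,0,0.18],
])

```text
time_s: 14.25
position: [0.6062, -0.0369, 0.2877]
orientation: [0.043, 0.999, 0.003, 0.0]
ft_force: [-0.2, 7.9, -1.1]
finger_gap: 0.0356
finger_force: 4.3
```

Force rises to 8 N with no motion, so the boom is at its stop. I back off and lift, then go on towards the knob.

step_arm([
  [0,0,0,0,6,0,0.18],
  [0,0,0,0,5,-5,0.18],
  [0,0,0,0,0,-35,0.18],
  [0,0,0,0,0,-35,0.18],
  [0,0,0,0,0,0,0.18],
])

```text
time_s: 14.88
position: [0.6086, -0.0289, 0.3665]
orientation: [0.043, 0.999, -0.001, 0.003]
ft_force: [0.3, -0.3, -0.3]
finger_gap: 0.0349
finger_force: 0.0
```

```bash
python3 p.py 0.54 -0.166 0.2 k 4
```

```text
t 14.88 pos [ 0.6086 -0.0289  0.3665] yaw 175.0 tilt [ 0.006 -0.002 -1.   ] q [-0.17  0.4   0.2   1.37 -0.   -0.08] F [ 0.3 -0.3 -0.3]
[0, 0, -0.0, 14.1, -35.6, 41.6]
[0, 0, -0.0, 14.1, -35.6, 41.6]
[0, 0, -0.0, 14.1, -35.6, 41.6]
[0, 0, -0.0, 14.1, -35.6, 41.6]
```

step_arm([
  [0,0,0,14,-45,0,-1],
  [0,0,0,14,-45,0,-1],
  [0,0,0,14,-45,40,-1],
  [0,0,0,14,-8,55,-1],
  [0,0,0,0,0,40,-1],
])

```text
time_s: 15.5
position: [0.5366, -0.1668, 0.2252]
orientation: [0.045, 0.999, 0.0, -0.001]
ft_force: [0.9, 0.2, 0.9]
finger_gap: 0.0855
finger_force: 0.0
```

step_arm([
  [0,0,0,0,0,0,-1],
])

```text
time_s: 15.62
position: [0.5362, -0.1654, 0.2245]
orientation: [0.044, 0.999, 0.001, -0.004]
ft_force: [0.4, -0.1, 0.2]
finger_gap: 0.0853
finger_force: 0.0
```

```bash
cat > vis.py <<'E'
from h import *
def probe():
    for n in("top","scene"):
        o=[]
        for k in range(3):
            c=read_camera(n); W=cloud(c); h=cv2.cvtColor(c["pixels"],cv2.COLOR_RGB2HSV)
            f=(abs(W[...,0]-.565)<.04)&(abs(W[...,1]+.018)<.04)
            y=(h[...,0]>=20)&(h[...,0]<33)&(h[...,1]>140)&(W[...,2]>.25)&f
            v,u=np.nonzero(y); o.append([len(u),np.nanmedian(W[y][:,2]) if len(u) else 0,u.mean() if len(u) else 0,v.mean() if len(u) else 0])
            g=(h[...,1]<70)&(h[...,2]>80)&(abs(W[...,0]-.563)<.08)&(abs(W[...,1]+.02)<.08)&(abs(W[...,2]-.09)<.025)
        print(n,"yellow n,z,u,v",np.mean(o,0).round(4),"plat z",g.sum(),np.nanmedian(W[g][:,2]).round(4))
    return c
if __name__=="__main__":
    c=probe(); save(c,"sv.png")
E
cat > knob.py <<'E'
from h import *
c=read_camera("wrist"); W=cloud(c); h=cv2.cvtColor(c["pixels"],cv2.COLOR_RGB2HSV)
m=(((h[...,0]<6)|(h[...,0]>174))&(h[...,1]>150)&(abs(W[...,0]-.54)<.05)&(abs(W[...,1]+.166)<.05)&(W[...,2]>.07)).astype(np.uint8)
ct=np.vstack(cv2.findContours(m,0,1)[0]); (u,v),r=cv2.minEnclosingCircle(ct); print(m.sum(),u,v,r,ray(c,u,v,.096),np.nanmedian(W[m>0],0)); save(c,"wk.png")
E
python3 vis.py; python3 knob.py; python3 p.py 0.54 -0.166 0.078 k 4
```

```text
top yellow n,z,u,v [ 16.6667   0.2898 289.5196 178.598 ] plat z 718 0.0801
scene yellow n,z,u,v [ 21.       0.2885 244.8571 209.    ] plat z 632 0.0791
1089 253.17442321777344 185.05813598632812 20.43231773376465 [ 0.54000203 -0.16952986  0.096     ] [ 0.54166367 -0.17077127  0.0973521 ]
t 15.97 pos [ 0.54   -0.1663  0.2295] yaw 175.1 tilt [ 0.003 -0.001 -1.   ] q [-0.43  0.37 -0.19  1.01 -0.   -0.34] F [ 0.2 -0.8  0.1]
[0, 0, -0.0, 0.0, 0.1, 37.9]
[0, 0, -0.0, 0.0, 0.1, 37.9]
[0, 0, -0.0, 0.0, 0.1, 37.9]
[0, 0, -0.0, 0.0, 0.1, 37.9]
```

step_arm([
  [0,0,0,0,-3,45,-1],
  [0,0,0,0,0,45,-1],
  [0,0,0,0,0,40,-1],
  [0,0,0,0,0,14,-1],
  [0,0,0,0,0,0,-1],
])

```text
time_s: 16.6
position: [0.5388, -0.169, 0.084]
orientation: [0.043, 0.999, 0.0, -0.0]
ft_force: [-0.6, -0.3, 0.8]
finger_gap: 0.0857
finger_force: 0.0
```

step_arm([
  [0,0,0,0,0,0,-1],
])

```text
time_s: 16.73
position: [0.5401, -0.1696, 0.0857]
orientation: [0.043, 0.999, -0.001, 0.001]
ft_force: [-0.3, -0.8, 0.7]
finger_gap: 0.0855
finger_force: 0.0
```

step_arm([
  [0,0,0,0,0,4,0.2],
  [0,0,0,0,0,0,1],
  [0,0,0,0,0,0,1],
  [0,0,0,0,0,0,1],
], grip_force=40)

```text
time_s: 17.23
position: [0.5391, -0.1682, 0.0807]
orientation: [0.043, 0.999, 0.001, 0.001]
ft_force: [-0.4, 3.6, 5.5]
finger_gap: 0.0472
finger_force: 40.8
```

step_arm([
  [0,0,4,0,0,0,1],
  [0,0,8,0,0,0,1],
  [0,0,8,0,0,0,1],
  [0,0,8,0,0,0,1],
  [0,0,8,0,0,0,1],
])

```text
time_s: 17.85
position: [0.5395, -0.1671, 0.0807]
orientation: [0.351, 0.936, 0.002, 0.0]
ft_force: [1.6, 6.7, 6.1]
finger_gap: 0.0472
finger_force: 40.9
```

step_arm([
  [0,0,8,0,0,0,1],
  [0,0,8,0,0,0,1],
  [0,0,8,0,0,0,1],
  [0,0,8,0,0,0,1],
  [0,0,8,0,0,0,1],
])

```text
time_s: 18.48
position: [0.5407, -0.1664, 0.0807]
orientation: [0.65, 0.76, 0.004, 0.0]
ft_force: [4.8, 9.3, 2.8]
finger_gap: 0.0471
finger_force: 40.7
```

step_arm([
  [0,0,4,0,0,0,1],
  [0,0,0,0,0,0,1],
])

```text
time_s: 18.73
position: [0.5409, -0.1664, 0.0807]
orientation: [0.675, 0.738, 0.004, -0.0]
ft_force: [5.1, 9.5, 3.6]
finger_gap: 0.0469
finger_force: 40.6
```

```bash
python3 vis.py; python3 p.py
```

```text
top yellow n,z,u,v [ 16.       0.2897 289.5    178.5   ] plat z 727 0.0881
scene yellow n,z,u,v [ 21.       0.2894 244.8571 209.    ] plat z 607 0.0872
t 19.02 pos [ 0.5409 -0.1664  0.0807] yaw 95.2 tilt [ 0.005  0.006 -1.   ] q [-0.43  0.52 -0.37  0.68  0.01  1.05] F [5.3 9.8 3.2]
```

step_arm([
  [0,0,8,0,0,0,1],
  [0,0,8,0,0,0,1],
  [0,0,8,0,0,0,1],
  [0,0,8,0,0,0,1],
  [0,0,8,0,0,0,1],
])

```text
time_s: 19.65
position: [0.5422, -0.1667, 0.0808]
orientation: [0.887, 0.461, 0.005, -0.001]
ft_force: [9.1, 7.8, -2.0]
finger_gap: 0.0471
finger_force: 41.2
```

step_arm([
  [0,0,8,0,0,0,1],
  [0,0,2,0,0,0,1],
  [0,0,0,0,0,0,1],
])

```text
time_s: 20.02
position: [0.5425, -0.167, 0.0808]
orientation: [0.923, 0.384, 0.005, -0.001]
ft_force: [9.9, 8.0, -1.9]
finger_gap: 0.0473
finger_force: 41.3
```

```bash
python3 vis.py; python3 p.py
```

```text
top yellow n,z,u,v [ 16.       0.2908 289.5    178.5   ] plat z 726 0.0936
scene yellow n,z,u,v [ 19.3333   0.2914 244.7412 208.6711] plat z 591 0.0926
t 20.32 pos [ 0.5425 -0.1669  0.0808] yaw 45.2 tilt [ 0.008  0.005 -1.   ] q [-0.43  0.52 -0.37  0.68  0.01  1.92] F [ 8.7  8.4 -1.5]
```

step_arm([
  [0,0,8,0,0,0,1],
  [0,0,8,0,0,0,1],
  [0,0,2,0,0,0,1],
  [0,0,0,0,0,0,1],
])

```text
time_s: 20.82
position: [0.5429, -0.1675, 0.0808]
orientation: [0.972, 0.235, 0.005, -0.001]
ft_force: [10.8, 5.8, -3.7]
finger_gap: 0.0469
finger_force: 41.6
```

```bash
python3 vis.py; python3 vis.py; python3 p.py
python3 - <<'E'
import cv2
a=cv2.imread("pics/sv.png")[180:300,180:340]; cv2.imwrite("pics/sv_c.png",cv2.resize(a,None,fx=4.5,fy=4.5,interpolation=2))
E
```

```text
top yellow n,z,u,v [ 17.       0.2943 289.4706 178.3529] plat z 725 0.0953
scene yellow n,z,u,v [ 20.6667   0.2939 244.8881 208.2103] plat z 588 0.0946
top yellow n,z,u,v [ 17.       0.2943 289.4706 178.3529] plat z 730 0.0952
scene yellow n,z,u,v [ 21.       0.2933 244.8571 208.1905] plat z 591 0.0945
t 21.43 pos [ 0.5429 -0.1675  0.0808] yaw 27.1 tilt [ 0.009  0.004 -1.   ] q [-0.43  0.52 -0.37  0.67  0.01  2.24] F [10.   6.6 -2.8]
```

View pics/sv_c.png

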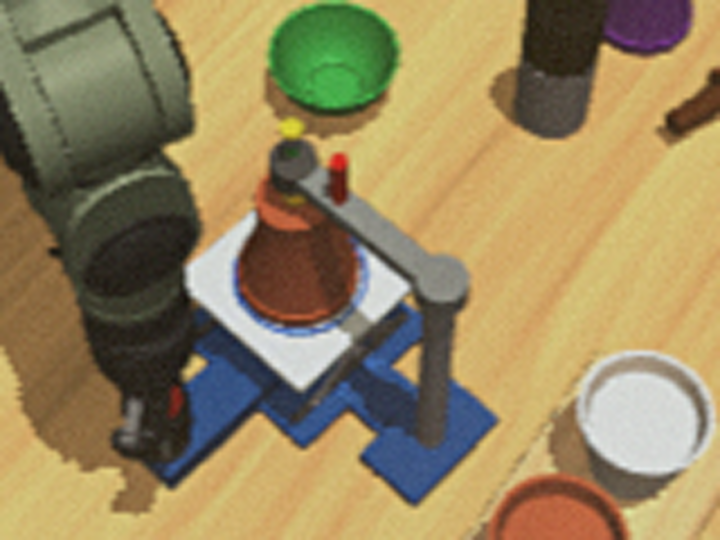

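The crop shows the pot upright and centred on the ring, with the probe lifted. By knob angle and by both cameras the lift is about 4–4.5 mm. I ease off, release and go to the key.

step_arm([
  [0,0,0,3,0,0,1],
  [0,0,0,0,0,0,0.2],
  [0,0,0,0,0,0,-1],
  [0,0,0,0,0,0,-1],
  [0,0,0,0,0,-15,-1],
])

```text
time_s: 22.05
position: [0.5397, -0.1675, 0.0941]
orientation: [0.972, 0.233, -0.002, -0.001]
ft_force: [-0.1, 0.8, 0.2]
finger_gap: 0.0855
finger_force: 0.0
```

step_arm([
  [0,0,0,0,0,-50,-1],
  [0,0,0,0,0,-50,-1],
  [0,0,0,0,0,-30,1],
  [0,0,0,0,0,0,1],
])

```text
time_s: 22.55
position: [0.5429, -0.1686, 0.2286]
orientation: [0.972, 0.234, 0.002, 0.002]
ft_force: [-0.9, -0.5, -1.5]
finger_gap: 0.0519
finger_force: 0.0
```

```bash
python3 p.py 0.437 -0.365 0.15 27 4; python3 vis.py
```

```text
t 22.55 pos [ 0.5429 -0.1686  0.2286] yaw 27.0 tilt [ 0.006 -0.003 -1.   ] q [-0.43  0.37 -0.19  1.01 -0.    2.24] F [-0.9 -0.5 -1.5]
[0, 0, 0.0, -45.9, 31.7, 19.7]
[0, 0, 0.0, -45.9, 31.7, 19.7]
[0, 0, 0.0, -45.9, 31.7, 19.7]
[0, 0, 0.0, -45.9, 31.7, 19.7]
top yellow n,z,u,v [ 16.6667   0.2946 289.4804 178.402 ] plat z 726 0.0954
scene yellow n,z,u,v [ 21.       0.2932 244.8571 208.1905] plat z 602 0.0945
```

step_arm([
  [0,0,0,-46,32,0,1],
  [0,0,0,-46,32,20,1],
  [0,0,0,-46,32,20,1],
  [0,0,0,-44,30,20,1],
  [0,0,0,0,0,0,1],
])

```text
time_s: 23.48
position: [0.4336, -0.3645, 0.1622]
orientation: [0.973, 0.231, -0.001, -0.002]
ft_force: [0.7, 0.6, -0.9]
finger_gap: 0.0
finger_force: 0.0
```

```bash
python3 - <<'E'
from h import *
c=read_camera("wrist"); W=cloud(c); h=cv2.cvtColor(c["pixels"],cv2.COLOR_RGB2HSV); save(c,"wkey.png")
m=((h[...,0]>45)&(h[...,0]<78)&(h[...,1]>140)&(h[...,2]>90)&(abs(W[...,2]-.037)<.012)).astype(np.uint8)
l=cv2.connectedComponentsWithStats(m)
for i in range(1,l[0]):
    if l[2][i,4]>150: print(l[2][i],ray(c,*l[3][i],.037).round(4),np.nanmedian(W[l[1]==i],0).round(4),np.ptp(W[l[1]==i],axis=0).round(3))
E
python3 p.py
```

```text
[ 238  155   55   50 1640] [ 0.4422 -0.3701  0.037 ] [ 0.4425 -0.3703  0.0379] [0.037 0.039 0.004]
t 23.52 pos [ 0.4348 -0.3631  0.1631] yaw 26.8 tilt [-0.002  0.003 -1.   ] q [-0.83  0.43 -0.27  0.87  0.    1.85] F [-0.9  0.3  0.7]
```

View pics/wkey.png

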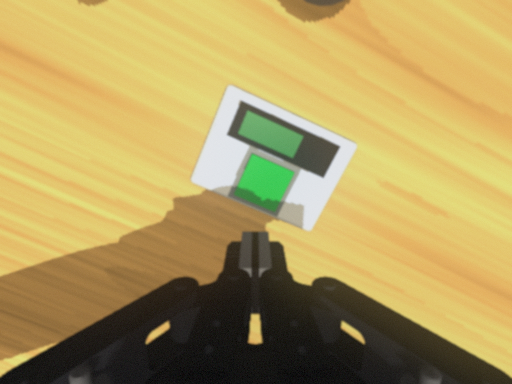

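The wrist view shows the bright key at (266,181), distinct from the dim display at (270,134). I descend on it with shut fingers.

step_arm([
  [0,0,0,2.4,7,40,1],
  [0,0,0,0,0,35,1],
  [0,0,0,0,0,20,1],
  [0,0,0,0,0,5,1],
  [0,0,0,0,0,0,1],
])

```text
time_s: 24.15
position: [0.4425, -0.3672, 0.0653]
orientation: [0.972, 0.234, 0.0, -0.0]
ft_force: [-0.5, 0.3, 0.6]
finger_gap: 0.0002
finger_force: 0.0
```

step_arm([
  [0,0,0,0,0,1,1],
  [0,0,0,0,0,1,1],
  [0,0,0,0,0,1,1],
  [0,0,0,0,0,0,1],
])

```text
time_s: 24.65
position: [0.4418, -0.3679, 0.062]
orientation: [0.972, 0.234, 0.0, 0.0]
ft_force: [0.2, 0.5, 0.2]
finger_gap: -0.0002
finger_force: 0.0
```

step_arm([
  [0,0,0,0,0,1.5,1],
  [0,0,0,0,0,1.5,1],
  [0,0,0,0,0,1,1],
  [0,0,0,0,0,0,1],
])

```text
time_s: 25.15
position: [0.4417, -0.3677, 0.0577]
orientation: [0.972, 0.234, -0.0, -0.0]
ft_force: [-0.2, 1.1, 0.2]
finger_gap: 0.0001
finger_force: 0.0
```

step_arm([
  [0,0,0,0,0,1,1],
  [0,0,0,0,0,0,1],
])

```text
time_s: 25.4
position: [0.4418, -0.3678, 0.0568]
orientation: [0.972, 0.234, -0.0, -0.0]
ft_force: [0.4, 0.5, -0.3]
finger_gap: 0.0001
finger_force: 0.0
```

step_arm([
  [0,0,0,0,0,1,1],
  [0,0,0,0,0,0,1],
])

```text
time_s: 25.65
position: [0.4419, -0.3678, 0.0561]
orientation: [0.972, 0.234, 0.0, 0.0]
ft_force: [-0.6, 0.0, 1.7]
finger_gap: -0.0001
finger_force: 1.2
```

step_arm([
  [0,0,0,0,0,1,1],
  [0,0,0,0,0,0,1],
])

```text
time_s: 25.9
position: [0.4419, -0.3679, 0.0553]
orientation: [0.972, 0.234, 0.0, 0.0]
ft_force: [-1.3, 0.9, 6.3]
finger_gap: 0.0001
finger_force: 3.0
```

step_arm([
  [0,0,0,0,0,0.7,1],
  [0,0,0,0,0,0,1],
])

```text
time_s: 26.15
position: [0.4419, -0.3679, 0.0549]
orientation: [0.972, 0.234, 0.0, 0.0]
ft_force: [-2.2, 1.8, 7.7]
finger_gap: -0.0005
finger_force: 4.0
```

7.7 N; hold briefly and check the force, then lift away.

step_arm([
  [0,0,0,0,0,0.2,1],
  [0,0,0,0,0,0,1],
  [0,0,0,0,0,0,1],
])

```text
time_s: 26.52
position: [0.4419, -0.3679, 0.0548]
orientation: [0.972, 0.234, 0.0, 0.0]
ft_force: [-1.3, 1.8, 8.5]
finger_gap: -0.0002
finger_force: 4.2
```

step_arm([
  [0,0,0,0,0,-5,1],
  [0,0,0,0,0,-40,1],
  [0,0,0,0,0,-50,1],
  [0,0,0,0,0,-40,1],
  [0,0,0,0,0,0,1],
])

```text
time_s: 27.15
position: [0.4435, -0.3695, 0.1925]
orientation: [0.972, 0.234, 0.002, 0.003]
ft_force: [-0.5, 0.2, -0.2]
finger_gap: 0.0
finger_force: 0.0
```

```bash
python3 p.py; python3 vis.py
python3 - <<'E'
from h import *
s=dict(np.load("top0.npz")); c=read_camera("top")
h=cv2.cvtColor(c["pixels"],cv2.COLOR_RGB2HSV); h0=cv2.cvtColor(s["pixels"],cv2.COLOR_RGB2HSV)
for n,(lo,hi),(x0,y0,x1,y1) in(("bowl",((50,150,60),(75,255,255)),(205,200,255,250)),("jar",((105,130,60),(125,255,255)),(350,155,390,190)),("bottle",((0,0,0),(179,90,45)),(185,160,220,195))):
    for q in(h0,h):
        m=cv2.inRange(q[y0:y1,x0:x1],np.array(lo),np.array(hi)); v,u=np.nonzero(m); print(n,len(u),u.mean().round(1)+x0,v.mean().round(1)+y0)
E
```

```text
t 27.15 pos [ 0.4435 -0.3695  0.1925] yaw 27.0 tilt [ 0.005 -0.005 -1.   ] q [-0.82  0.41 -0.22  0.93  0.    1.85] F [-0.5  0.2 -0.2]
top yellow n,z,u,v [ 17.       0.2942 289.4706 178.3529] plat z 729 0.0955
scene yellow n,z,u,v [ 20.6667   0.2937 244.8381 208.2103] plat z 609 0.0945
bowl 628 228.3 224.9
bowl 649 228.3 224.6
jar 201 368.3 172.7
jar 201 368.3 172.7
bottle 293 202.5 177.1
bottle 280 202.5 177.0
```

The probe lift is still there, the bystanders haven't moved, and the key was pressed at about 8 N.

```bash
python3 -c "
from workcell import robot
print(robot.hand_in())"
```

```text
the job is handed in; nothing more can be done
None
```

The job is handed in: planter upright within about 3 mm of the platform's middle, boom against its stop, probe lifted about 4–5 mm, key pressed at about 8 N; bottle, bowl and jar unmoved, about 28 s used, verdict not shown.

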